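Clamp a sample bottle in the inspection cradle

ROBOT

A 6-joint arm with a two-finger parallel gripper is mounted at the origin on the work surface. World frame = base frame: x ahead of the robot, y to its left, z up, the work surface at z = 0. Lengths are in m, angles in rad, forces in N, time in s.
With the tool pointing down it reaches from about 0.375 to 0.975 m from the base axis. Payload 3.8 kg.
Tool frame: the origin (TCP) lies midway between the tips of the shut fingers; the grasp point (between the pads) lies 19 mm behind it; z points along the fingers, y is the line along which they close (so a half turn about z gives the same grasp; the last joint's range is limited). The gripper opens to 85 mm and grips with 20 to 120 N. Pads are 22 mm wide; open, the fingers measure 114 mm over their backs; the gripper's body (76 mm by 85 mm) begins 54 mm behind the grasp point. The pads swing forward as they close: fully open they stand 13 mm farther back than shut.
Start: joints at [-1.156, 0.264, 1.604, -0, 1.274, -0.037], TCP at [0.295, -0.607, 0.231] pointing down, gripper open.
Joint ranges: [-2.63, 2.63], [-0.94, 2.18], [0.31, 2.57], [-1.31, 4.45], [0, 2.66], [-2.55, 2.55]. Speed limits (rad/s): [2.57, 2.57, 3.14, 3.14, 3.14, 3.14].

INTERFACE

Orientations are given as a unit quaternion [w, x, y, z].
In Python, from workcell import manip gives the robot as it stands.
- The arm moves only by the tool play_rows, never from a script. Its argument "steps" is one flat list of numbers, 5 for each row, row after row: the shift along the tool's x, y, z as a fraction of full scale, then the turn about the tool's z as a fraction of full scale, then the gripper command: -1 is fully open, 1 is shut, values between are in proportion. A call has 1 to 10 rows; each row is the pose to reach, as a shift and turn from the pose commanded when the call began, along the tool's axes at that moment; what a row does not reach only later rows make up. Full scale, the value 1, is 1 m for a shift and 30 degrees for a turn. A row lasts 1/8 s, in which the tool goes at most 62.5 mm and 10.7 degrees, less where a joint would pass 70% of its speed; a pose out of reach is approached as far as the arm can. A call with a number of a shift or a turn outside -1 to 1 is refused whole. A call with a gripper value outside its range is refused whole. The fingers move at their own pace and stop on an object; "squeeze" is the grip in N (left out, the last holds). Time passes only in rows, so rows that repeat a pose let the fingers close. It gives the time, the measured TCP pose, the force, the opening and the grip force at its end, in the units of the state.
- manip.observe(): the state, without advancing time (a new reading comes with each control period).
- manip.capture(name): name is "scene" or "top" or "wrist"; returns the picture (480x640x3 uint8, red, green, blue); there is no depth.
- manip.camera_info(name): a dict with "fovy" (degrees; the focal length in pixels is half the picture's height over the tangent of half this angle, whatever the lens; pixels are square), "cx", "cy" (the principal point, pixels), "T" (4x4, takes a point from camera to world coordinates). Camera axes: x right, y up, looking along -z (the intrinsics and any distortion apply to the point x, -y, -z); pixel columns grow to the right and rows downward; lengths in m; the calibration is good to about 2 mm. The wrist camera is an equidistant fisheye: a pixel r from the principal point sees the ray r / f radians off the axis. A picture is of the moment at which its call begins: read the wrist's pose just before it. camera_info takes no time and is no camera call; for the wrist camera it gives the pose at the moment of the call.
- manip.job_done(): hands the job in; it is judged then, once.
Trained networks look in the newest picture that a camera, given by its name, has taken for a name from the list of things; names that differ only in an ending like _2 or _b are one class to them, and where a whole thing is asked for, a point or a joint stands for the part that bears it (a point fixed in the world has none). Each returns a list of dicts, best first, with "confidence" (0 to 1); they miss things now and then, are a little off and sometimes report something else, mostly with a low value. They report only what shows in the picture. A call takes as long as a camera call.
- manip.regions_of(query, camera): "pixels" (480x640 bool, what is visible of it) and "extent" ([left, top, width, height] in pixels, round what is visible of it).
- manip.pinpoint(query, camera): "xy" ([column, row] in pixels: a listed point, or the origin of a listed thing).
The state is a dict: "time": time; "joint_pos": joint angles; "qd": joint speeds; "effort": joint torques, N m; "eef_pos": TCP position; "ee_rot": TCP orientation; "contact_force": force on the tool from outside, world axes, zero at the start; "ft_torque": the same for the moment, N m; "finger_gap": finger opening in m; "finger_force": force on a finger pad.
Only numpy, scipy, OpenCV 4.12 (cv2) and the standard library are available. Lean on these libraries where they do the work, as an engineer would, in place of code of your own. Each camera call takes 0.05 s, during which the arm holds its last target. There are 200 camera calls.

TASK

Clamp the lying sample bottle in its cradle for inspection: with the cam lever still open, slide the jaw forward until its rubber pad has pushed the bottle gently home against the far stop, then flip the lever over its high point until it snaps down closed, so that the bottle is left firmly gripped between pad and stop. Do not crush the bottle and leave the other things on the bench alone.

Things in the scene. Friction and masses are not known exactly. Their poses are not given: they have to be found in the camera images.
- fixture: The cradle, fixed to the bench: aluminium plate 480 x 110 mm, 12 mm thick. Origin on the bench under the plate. Its x axis runs along the plate from the jaw's end to the stop's end, z up; y points to the side where the lever leans when open. A 60 mm wide white nylon V-rest carries the bottle from x = -15 to 85 mm; the bottle's axis lies 62 mm above the bench.
- bracket (a point): Top middle of the aluminium bracket (22 mm thick, 70 mm wide, 97 mm high) at the cradle's far end. It holds the far stop, a 36 mm rubber-faced screw on the bottle's axis. The screw's setting differs each time and is not reported: its face is somewhere 37 to 62 mm before (-x of) this point and must be felt or seen. It does not move under load.
- bottle: Clear glass bottle with a white cap, lying loose in the V-rest along the cradle's x axis: 170 mm long, 60 mm diameter, cap 29 mm diameter, about 300 g. Origin on its axis half-way along; its x axis points from the base (at -85 mm, facing the pad) to the cap's end (at +85 mm, facing the stop). It slides easily in the V-rest (under 1 N).
- jaw (a joint): Travel of the sliding jaw along the cradle's x axis, m: grows towards the bottle, 0 to 0.12; starts at 0 to 0.02. It drags with a steady 8 N and stays where it is left (the bottle is home somewhere between 0.05 and 0.09). A push on the jaw of 8 N plus 3 to 5 N more (the pad's spring) means that the bottle is home; well above 25 N risks crushing it.
- jaw_back (a point): Centre of the jaw's flat rear face (faces the cradle's -x), where it can be pushed: face 70 mm wide (y) and 36 mm high, from 19 to 55 mm above the bench; this point is 37 mm above the bench. The jaw block is grey, 100 mm long and 70 mm wide, its top 55 mm above the bench; a steel rail 18 mm high and 30 mm wide lies behind and under it.
- pad: Round rubber pad (40 mm diameter) on the front of the jaw. Origin at the centre of its front face, 62 mm above the bench, 135 mm ahead of the jaw's rear face when lever is open and nothing touches it. It is sprung: yields along -x by up to 18 mm at 1 N per mm, then is solid. Closing the lever brings it forward 5 mm, evenly.
- lever (a joint): Cam lever angle, rad: 0 open (start), 2.25 closed. It turns about the cradle's x direction: at 0 it rises at 45 degrees on the +y side, at 0.79 it is upright, at 2.25 lies 6 degrees above level on the -y side. A spring resists from 0.5 (most, 0.6 N m, near 1.4) to the high point at 1.9, then it snaps closed; let go earlier, it springs back. A level push on the leaning ball may jam; follow its arc.
- lever_pivot (a point): Lever pivot, a point on the turning axis on top of the jaw, 78 mm above the bench, 70 mm ahead of the jaw's rear face; two fork cheeks, 32 mm apart over their outsides, 26 mm wide and reaching 89 mm above the bench, stand round it.
- lever_ball (a point): Centre of the black ball knob (26 mm diameter) at the lever's end, 85 mm from the pivot; between them is a round steel bar, 12 mm diameter.
- loupe: Bystander: black magnifier stand (disc base 72 mm, 104 mm tall). Origin under its base. Leave alone.
- dropper: Bystander: amber dropper bottle, 36 mm diameter, 75 mm tall. Origin under its base. Leave alone.
- jar: Bystander: small glass jar with a black lid, 52 mm diameter, 55 mm tall. Origin under its base. Leave alone.

How it is judged:
On the way:
1. the pad is against the bottle while the lever is still open (contact force between pad and bottle above 0.2 N and value of joint lever below 0.9 rad), for 0.1 s.
At the end, for the whole second after the job is handed in: The lever is snapped closed (over 2.15 of 2.25 rad), the pad presses the bottle against the stop with over 2 N (it slides at under 1 N, so this needs the stop), and the bottle lies still in the V-rest (axis under 70 mm above the bench, within 0.05 rad of the cradle) (value of joint lever above 2.15 rad and contact force between pad and bottle above 2 N and linear speed of bottle below 0.01 m/s and z of bottle in the frame of fixture below 0.07 m and angle between the x axis of bottle and the x axis of fixture, either way round below 0.05 rad); the robot touches nothing.
It fails at once if the bottle is pressed with more than 30 N (contact force between bottle and pad above 30 N).
It fails at once if the fingers press the bottle with more than 30 N (contact force between the fingers and bottle above 30 N).
It fails at once if a bystander is moved by more than 20 mm (distance of any of loupe, jar, dropper from where it was at the start of the episode above 0.02 m).
It also fails if it takes over 64 s, if anything falls off the work surface, if the arm or the gripper's body presses on something with over 40 N, if the wrist force passes 120 N, or if a joint passes its speed limit or range.

## Working session

There is one attempt and no reset: what is moved stays moved. The work goes in short steps, Python scripts to look and compute and a tool call to move; the robot and the scene stay as the last step left them, time stands still between calls to the robot, and variables do not carry over. Pictures are saved under pics/ and viewed, at most 10 in all, crops included, and the job is handed in when it is done.

Besides the shell and the picture viewer there is one more tool, called after ">>>" by a JSON object that holds its "api" and its "payload". play_rows: Moves the arm, as the interface text tells. Shift numbers are shares of 1 m and turn numbers shares of 30 degrees, none past 1 either way. Its arguments: {"type":"object","properties":{"steps":{"type":"array","items":{"type":"number","minimum":-1,"maximum":1}},"squeeze":{"type":"number"}},"required":["steps"]}

```bash
ls; mkdir -p pics
cat > h.py <<'E'
import numpy as np, cv2
from workcell import manip
def ray(cam,xy,ci=None):
    ci=ci or manip.camera_info(cam); T=np.array(ci['T']); f=240/np.tan(np.radians(ci['fovy'])/2)
    d=np.array([(xy[0]-ci['cx'])/f,(xy[1]-ci['cy'])/f])
    if cam=='wrist':
        r=np.hypot(*d); s=np.sin(r)/r if r>1e-9 else 1; v=np.array([d[0]*s,-d[1]*s,-np.cos(r)])
    else: v=np.array([d[0],-d[1],-1])
    return T[:3,3],T[:3,:3]@v
def atz(cam,xy,z,ci=None):
    o,v=ray(cam,xy,ci); return o+v*(z-o[2])/v[2]
def save(cam,name): 
    im=manip.capture(cam); cv2.imwrite(f'pics/{name}.png',im[:,:,::-1]); return im
Z=dict(fixture=0,bracket=.097,bottle=.062,jaw_back=.037,pad=.062,lever_pivot=.078,lever_ball=.138,loupe=0,dropper=0,jar=0)
E
python3 - <<'E'
from h import *
np.set_printoptions(precision=4,suppress=True)
for c in ('top','scene'):
    save(c,c+'0'); ci=manip.camera_info(c); print(c,ci['fovy'],ci['cx'],ci['cy'],np.array(ci['T'])[:3,3],[k for k in ci])
    for q,z in Z.items():
        for r in manip.pinpoint(q,c)[:2]: print(q,round(r['confidence'],2),np.round(r['xy'],1),atz(c,r['xy'],z,ci))
print(manip.observe())
E
```

```text
pics
top 52.67503143096334 317.1038854640365 246.23185117353796 [ 0.4801 -0.0134  1.0054] ['fovy', 'cx', 'cy', 'T']
fixture 0.6 [254.5 258.4] [0.5558 0.0992 0.    ]
bracket 0.65 [135.5 273.9] [0.5211 0.3092 0.097 ]
bottle 0.94 [223.3 262. ] [0.5445 0.1527 0.062 ]
pad 0.68 [287.7 251.6] [0.564  0.0277 0.062 ]
pad 0.45 [476.1 298.5] [ 0.47   -0.3384  0.062 ]
lever_pivot 0.76 [319.7 242. ] [ 0.5807 -0.0346  0.078 ]
lever_ball 0.54 [325.  272.1] [ 0.52   -0.0423  0.138 ]
loupe 0.56 [476.5 299.5] [ 0.4673 -0.3605  0.    ]
dropper 0.77 [455.6 236.6] [ 0.5989 -0.3217  0.    ]
jar 0.68 [425.7 192.5] [ 0.6932 -0.2616  0.    ]
jar 0.34 [319.9 242.8] [ 0.5875 -0.0368  0.    ]
scene 55.37375997795306 324.8584982307813 239.45951128296934 [ 1.2286 -0.2225  0.8969] ['fovy', 'cx', 'cy', 'T']
fixture 0.55 [365.7 252.1] [0.5557 0.1002 0.    ]
bracket 0.61 [438.1 197.4] [0.5179 0.3034 0.097 ]
bottle 0.63 [385. 227.] [0.5416 0.1525 0.062 ]
bottle 0.27 [320.6 251. ] [ 0.5661 -0.0226  0.062 ]
jaw_back 0.6 [291.5 272.9] [ 0.5889 -0.1015  0.037 ]
jaw_back 0.54 [236.  333.8] [ 0.7081 -0.2551  0.037 ]
pad 0.62 [341.7 241.2] [0.5525 0.0351 0.062 ]
pad 0.54 [320.2 251.3] [ 0.5667 -0.0238  0.062 ]
lever_pivot 0.65 [319.2 251.8] [ 0.5801 -0.0302  0.078 ]
dropper 0.93 [198.7 308.2] [ 0.5936 -0.3261  0.    ]
dropper 0.17 [384.  226.7] [0.4888 0.1783 0.    ]
jar 0.83 [236.3 334.8] [ 0.6884 -0.2563  0.    ]
jar 0.38 [290.6 271.9] [ 0.5577 -0.0976  0.    ]
{'time': 1.1, 'joint_pos': array([-1.1559,  0.2639,  1.604 , -0.    ,  1.2737, -0.0369]), 'qd': array([-0.0017,  0.0008, -0.0004,  0.0007,  0.0001, -0.0015]), 'effort': array([  0.0004, -51.5082, -36.7731,   0.0002,   0.0009,   0.    ]), 'eef_pos': array([ 0.2947, -0.6073,  0.2313]), 'ee_rot': array([ 0.    ,  0.9746,  0.224 , -0.    ]), 'contact_force': array([ 0.3065,  0.2454, -0.014 ]), 'ft_torque': array([-0.0781,  0.0349,  0.0148]), 'finger_force': 0.0, 'finger_gap': 0.0854240990208851}
```

Run:
```python
import cv2
a=cv2.imread('pics/top0.png')[150:350,90:510]; b=cv2.imread('pics/scene0.png')[150:370,160:480]
cv2.imwrite('pics/a.png',cv2.resize(a,None,fx=1.9,fy=1.9)); cv2.imwrite('pics/b.png',cv2.resize(b,None,fx=2.4,fy=2.4))
```

```text
(no output)
```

View pics/a.png

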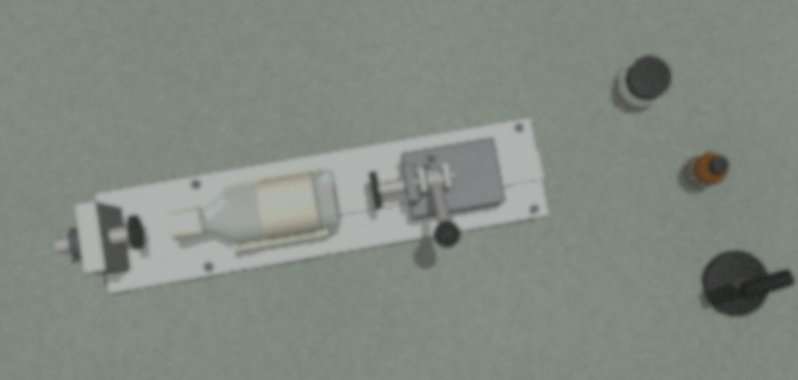

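View pics/b.png

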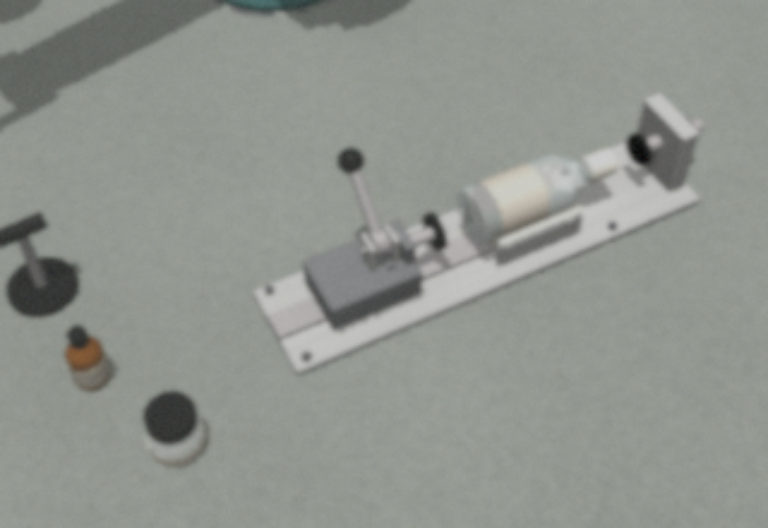

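The pictures agree with the networks. The stop is at the left in the top view, around crop (135,232), the jaw block is at crop (450,175) and the ball at crop (447,233). The cradle's x axis points about 99.8° in world. I'll go behind the jaw with fingers shut and turn +16° so that tool y = −cradle x.

>>> {"api": "play_rows", "payload": {"steps": [0.476, -0.2825, 0.03, 0.537, 1, 0.476, -0.2825, 0.03, 0.537, 1, 0.476, -0.2825, 0.03, 0.537, 1, 0.476, -0.2825, 0.03, 0.537, 1, 0.476, -0.2825, 0.03, 0.537, 1, 0.476, -0.2825, 0.03, 0.537, 1, 0.476, -0.2825, 0.03, 0.537, 1, 0.476, -0.2825, 0.03, 0.537, 1, 0.476, -0.2825, 0.03, 0.537, 1, 0.476, -0.2825, 0.03, 0.537, 1], "squeeze": 40}}

```text
time: 2.35
eef_pos: [0.6012, -0.1418, 0.201]
ee_rot: [-0.0, 0.996, 0.088, 0.0]
contact_force: [0.3, -0.9, 0.1]
finger_gap: 0.0002
finger_force: 0.0
```

```bash
cat >> h.py <<'E'
from scipy.spatial.transform import Rotation as R
np.set_printoptions(precision=4,suppress=True)
def tool():
    o=manip.observe(); q=o['ee_rot']; M=R.from_quat([q[1],q[2],q[3],q[0]]).as_matrix(); return o,M
E
python3 - <<'E'
from h import *
o,M=tool(); print(o['time'],o['eef_pos'],M,o['finger_gap'],o['contact_force'])
ci=manip.camera_info('wrist'); T=np.array(ci['T']); print(ci['fovy'],M.T@(T[:3,3]-o['eef_pos']))
save('wrist','w1')
for q in('jaw_back','lever_pivot','lever_ball','pad'):
    for r in manip.pinpoint(q,'wrist')[:2]: print(q,r['confidence'],r['xy'],atz('wrist',r['xy'],Z[q],ci))
E
```

```text
2.35 [ 0.6012 -0.1418  0.201 ] [[ 0.9846  0.1748  0.0003]
 [ 0.1748 -0.9846  0.0009]
 [ 0.0005 -0.0008 -1.    ]] 0.0001764290228877739 [ 0.2752 -0.9431  0.1322]
65.70646984690485 [ 0.0755 -0.001  -0.1445]
jaw_back 0.92 [274.0, 224.9] [ 0.5854 -0.1003  0.037 ]
lever_ball 0.78 [160.5, 342.5] [ 0.5149 -0.0384  0.138 ]
pad 0.45 [275.8, 220.6] [ 0.5964 -0.1034  0.062 ]
```

View pics/w1.png

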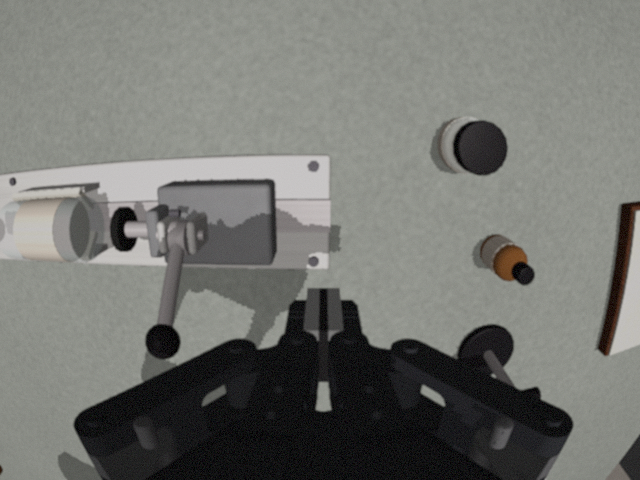

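The wrist view shows the jaw's rear face at col ~275, rows 180–262, about 42 mm ahead of the TCP. The ball is at (162,341). The way down behind the jaw is free, so I'll descend to z = 0.035.

>>> {"api": "play_rows", "payload": {"steps": [-0.006, 0, 0.166, 0, 1, -0.006, 0, 0.166, 0, 1, -0.006, 0, 0.166, 0, 1, -0.006, 0, 0.166, 0, 1, -0.006, 0, 0.166, 0, 1, -0.006, 0, 0.166, 0, 1]}}

```text
time: 3.35
eef_pos: [0.5962, -0.1474, 0.0385]
ee_rot: [0.001, 0.996, 0.085, 0.003]
contact_force: [0.5, -0.5, -0.2]
finger_gap: -0.0001
finger_force: 0.0
```

>>> {"api": "play_rows", "payload": {"steps": [0, -0.005, 0, 0, 1, 0, -0.01, 0, 0, 1, 0, -0.015, 0, 0, 1, 0, -0.02, 0, 0, 1, 0, -0.025, 0, 0, 1, 0, -0.03, 0, 0, 1, 0, -0.03, 0, 0, 1]}}

```text
time: 4.22
eef_pos: [0.5885, -0.1163, 0.0352]
ee_rot: [-0.0, 0.996, 0.085, -0.0]
contact_force: [-1.6, -0.7, 0.8]
finger_gap: -0.0001
finger_force: 0.0
```

>>> {"api": "play_rows", "payload": {"steps": [0, -0.004, 0, 0, 1, 0, -0.008, 0, 0, 1, 0, -0.012, 0, 0, 1, 0, -0.016, 0, 0, 1, 0, -0.02, 0, 0, 1, 0, -0.024, 0, 0, 1, 0, -0.028, 0, 0, 1, 0, -0.03, 0, 0, 1, 0, -0.03, 0, 0, 1]}}

```text
time: 5.35
eef_pos: [0.584, -0.0891, 0.0354]
ee_rot: [0.002, 0.996, 0.085, 0.001]
contact_force: [1.6, -6.1, -1.8]
finger_gap: -0.0003
finger_force: 3.4
```

```bash
cat > look.py <<'E'
from h import *
import sys
o,M=tool(); ux=-M[:,1]; ux[2]=0; ux/=np.linalg.norm(ux)
print(o['time'],o['eef_pos'],'F along',o['contact_force']@ux)
T0=o['eef_pos']
for c in ('top','scene'):
    save(c,c+sys.argv[1]); ci=manip.camera_info(c)
    for q in ('jaw_back','lever_pivot','lever_ball','pad','bottle','bracket'):
        for r in manip.pinpoint(q,c)[:1]:
            p=atz(c,r['xy'],Z[q],ci); print(c,q,round(r['confidence'],2),p,'tool mm',1000*M.T@(p-T0))
E
python3 look.py 1
```

```text
5.35 [ 0.584  -0.0891  0.0354] F along -6.263589150150033
top jaw_back 0.75 [ 0.587  -0.0762  0.037 ] tool mm [  5.1085 -12.2535  -1.6567]
top lever_pivot 0.76 [ 0.5736 -0.0063  0.078 ] tool mm [  3.8425 -83.3011 -42.8806]
top lever_ball 0.74 [ 0.5126 -0.0104  0.138 ] tool mm [ -56.9403  -89.4701 -102.945 ]
top pad 0.59 [0.5632 0.0526 0.062 ] tool mm [   3.6398 -143.1475  -27.0684]
top bottle 0.9 [0.558  0.1543 0.062 ] tool mm [  15.8223 -244.1873  -27.3763]
scene lever_pivot 0.68 [ 0.5777 -0.0035  0.078 ] tool mm [  8.3361 -85.3394 -42.8837]
scene lever_ball 0.59 [ 0.5132 -0.0212  0.138 ] tool mm [ -58.1106  -78.6886 -102.912 ]
scene pad 0.54 [0.5626 0.0599 0.062 ] tool mm [   4.2835 -150.4473  -27.0908]
scene bottle 0.73 [0.5366 0.1533 0.062 ] tool mm [  -5.4624 -246.93    -27.4006]
scene bracket 0.91 [0.5187 0.3038 0.097 ] tool mm [   2.6145 -398.1384  -62.869 ]
```

>>> {"api": "play_rows", "payload": {"steps": [-0.001, -0.003, 0, 0, 1, -0.002, -0.006, 0, 0, 1, -0.003, -0.009, 0, 0, 1, -0.004, -0.012, 0, 0, 1, -0.004, -0.015, 0, 0, 1, -0.004, -0.018, 0, 0, 1, -0.004, -0.021, 0, 0, 1, -0.004, -0.024, 0, 0, 1, -0.004, -0.024, 0, 0, 1]}}

```text
time: 7.18
eef_pos: [0.5787, -0.0668, 0.0362]
ee_rot: [0.002, 0.996, 0.085, 0.003]
contact_force: [6.5, -8.4, -3.5]
finger_gap: -0.0002
finger_force: 4.6
```

```bash
python3 look.py 2; python3 -c "
import cv2
b=cv2.imread('pics/scene2.png')[150:300,270:480]
cv2.imwrite('pics/c.png',cv2.resize(b,None,fx=3.6,fy=3.6,interpolation=2))"
```

```text
7.175 [ 0.5787 -0.0668  0.0362] F along -9.370338082016985
top jaw_back 0.97 [ 0.5861 -0.0484  0.037 ] tool mm [ 10.4995 -16.8582  -0.8229]
top lever_pivot 0.83 [0.5695 0.0145 0.078 ] tool mm [  5.0244 -81.4577 -42.1948]
top pad 0.77 [0.5602 0.0748 0.062 ] tool mm [   6.0961 -142.5558  -26.5078]
top bottle 0.94 [0.5483 0.164  0.062 ] tool mm [   9.5641 -232.4974  -26.958 ]
top bracket 0.94 [0.5226 0.3128 0.097 ] tool mm [   9.7511 -383.2883  -62.7473]
scene jaw_back 0.63 [ 0.5714 -0.0528  0.037 ] tool mm [ -4.717  -15.0166  -0.9036]
scene lever_ball 0.52 [0.5042 0.0006 0.138 ] tool mm [ -61.3125  -78.6192 -102.5753]
scene pad 0.7 [0.5574 0.0771 0.062 ] tool mm [   3.6735 -145.2581  -26.5363]
scene bracket 0.69 [0.517  0.3089 0.097 ] tool mm [   3.5284 -380.4333  -62.7693]
```

View pics/c.png

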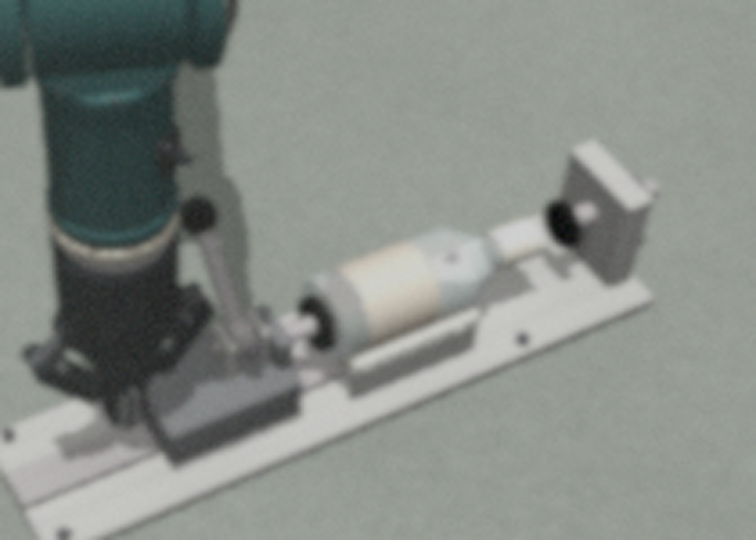

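The pad is now on the bottle base (crop ~320,320). The gap between cap and stop is around 10 mm (crop 548→562). I'll advance slowly and watch the force.

>>> {"api": "play_rows", "payload": {"steps": [0.001, -0.002, 0, 0, 1, 0.002, -0.004, 0, 0, 1, 0.003, -0.006, 0, 0, 1, 0.003, -0.008, 0, 0, 1, 0.003, -0.008, 0, 0, 1]}}

```text
time: 8.5
eef_pos: [0.5774, -0.0588, 0.0361]
ee_rot: [0.002, 0.996, 0.086, 0.0]
contact_force: [-2.0, -10.5, 3.1]
finger_gap: -0.0002
finger_force: 5.0
```

>>> {"api": "play_rows", "payload": {"steps": [0, -0.001, 0, 0, 1, 0, -0.002, 0, 0, 1, 0, -0.003, 0, 0, 1, 0, -0.003, 0, 0, 1]}}

```text
time: 9.0
eef_pos: [0.5769, -0.056, 0.0361]
ee_rot: [0.002, 0.996, 0.086, 0.0]
contact_force: [-1.2, -10.6, 3.0]
finger_gap: -0.0004
finger_force: 5.2
```

>>> {"api": "play_rows", "payload": {"steps": [0, -0.001, 0, 0, 1, 0, -0.002, 0, 0, 1, 0, -0.003, 0, 0, 1, 0, -0.003, 0, 0, 1]}}

```text
time: 9.5
eef_pos: [0.5764, -0.053, 0.0361]
ee_rot: [0.002, 0.996, 0.086, 0.0]
contact_force: [-2.3, -11.8, 3.4]
finger_gap: -0.0001
finger_force: 5.3
```

>>> {"api": "play_rows", "payload": {"steps": [0, -0.001, 0, 0, 1, 0, -0.002, 0, 0, 1, 0, -0.003, 0, 0, 1, 0, -0.003, 0, 0, 1]}}

```text
time: 10.0
eef_pos: [0.5759, -0.0501, 0.0361]
ee_rot: [0.002, 0.996, 0.086, 0.0]
contact_force: [-2.3, -11.3, 2.8]
finger_gap: 0.0002
finger_force: 5.3
```

```bash
python3 look.py 3 | grep -v lever; python3 -c "
import cv2
b=cv2.imread('pics/scene3.png')[170:260,330:480]
t=cv2.imread('pics/top3.png')[220:320,100:300]
cv2.imwrite('pics/d.png',cv2.vconcat([cv2.resize(b,(500,300),interpolation=2),cv2.resize(t,(500,250),interpolation=2)]))"
```

```text
10.0 [ 0.5759 -0.0501  0.0361] F along -10.72130791451973
top jaw_back 0.61 [ 0.5826 -0.0319  0.037 ] tool mm [  9.7222 -16.7516  -1.0129]
top pad 0.44 [0.5609 0.0931 0.062 ] tool mm [   9.721  -143.4881  -26.6049]
top bottle 0.66 [0.55   0.1803 0.062 ] tool mm [  13.8458 -231.2946  -27.0153]
top bracket 0.73 [0.5189 0.3101 0.097 ] tool mm [   5.3331 -364.3194  -62.6356]
scene jaw_back 0.97 [ 0.576  -0.0367  0.037 ] tool mm [  2.4234 -13.1246  -0.9951]
scene pad 0.6 [0.5563 0.0969 0.062 ] tool mm [   5.8455 -148.0583  -26.6257]
scene bottle 0.9 [0.5375 0.1726 0.062 ] tool mm [   0.1811 -225.8537  -26.9881]
scene bracket 0.72 [0.514  0.3104 0.097 ] tool mm [   0.5946 -365.4942  -62.6405]
```

View pics/d.png

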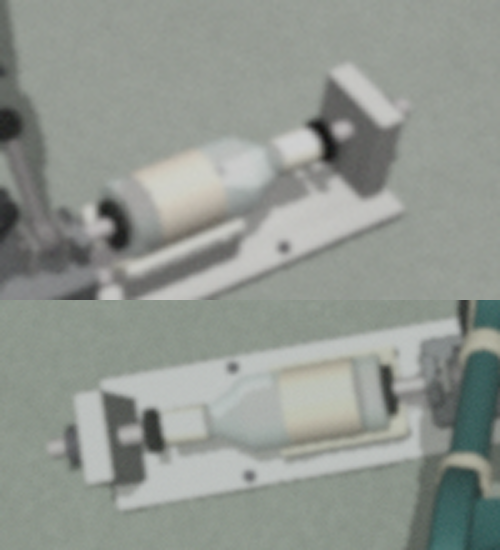

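The cap is within about a millimetre of the stop (top view: stop edge at crop 162, cap edge at 164). I'll keep creeping forward.

>>> {"api": "play_rows", "payload": {"steps": [0, -0.001, 0, 0, 1, 0, -0.002, 0, 0, 1, 0, -0.003, 0, 0, 1, 0, -0.003, 0, 0, 1]}}

```text
time: 11.2
eef_pos: [0.5754, -0.0471, 0.0361]
ee_rot: [0.002, 0.996, 0.086, 0.0]
contact_force: [-2.1, -10.6, 2.6]
finger_gap: -0.0003
finger_force: 5.3
```

>>> {"api": "play_rows", "payload": {"steps": [0, -0.001, 0, 0, 1, 0, -0.002, 0, 0, 1, 0, -0.002, 0, 0, 1]}}

```text
time: 11.58
eef_pos: [0.5751, -0.0451, 0.0361]
ee_rot: [0.002, 0.996, 0.086, 0.0]
contact_force: [-2.5, -11.3, 2.0]
finger_gap: 0.0001
finger_force: 5.3
```

>>> {"api": "play_rows", "payload": {"steps": [0, -0.001, 0, 0, 1, 0, -0.002, 0, 0, 1, 0, -0.002, 0, 0, 1]}}

```text
time: 11.95
eef_pos: [0.5747, -0.0432, 0.0361]
ee_rot: [0.002, 0.996, 0.086, 0.0]
contact_force: [-1.3, -10.9, 3.7]
finger_gap: -0.0004
finger_force: 5.3
```

>>> {"api": "play_rows", "payload": {"steps": [0, -0.001, 0, 0, 1, 0, -0.002, 0, 0, 1, 0, -0.002, 0, 0, 1]}}

```text
time: 12.32
eef_pos: [0.5744, -0.0416, 0.0361]
ee_rot: [0.003, 0.996, 0.086, 0.0]
contact_force: [-1.2, -12.5, 2.6]
finger_gap: -0.0001
finger_force: 6.0
```

Finger force has started rising, from 5.3 to 6.0 N, so the bottle is just home. I'll preload it by a few mm more.

>>> {"api": "play_rows", "payload": {"steps": [0, -0.001, 0, 0, 1, 0, -0.002, 0, 0, 1, 0, -0.002, 0, 0, 1]}}

```text
time: 12.7
eef_pos: [0.5742, -0.04, 0.0361]
ee_rot: [0.003, 0.996, 0.086, 0.0]
contact_force: [-1.7, -14.6, 2.9]
finger_gap: -0.0001
finger_force: 6.7
```

>>> {"api": "play_rows", "payload": {"steps": [0, -0.001, 0, 0, 1, 0, -0.002, 0, 0, 1, 0, -0.002, 0, 0, 1]}}

```text
time: 13.08
eef_pos: [0.5739, -0.0384, 0.0361]
ee_rot: [0.003, 0.996, 0.086, 0.0]
contact_force: [-0.7, -15.5, 2.2]
finger_gap: 0.0003
finger_force: 7.5
```

>>> {"api": "play_rows", "payload": {"steps": [0, 0.03, 0, 0, 1, 0, 0.03, -0.01, 0, 1, 0, 0.03, -0.07, 0, 1, 0, 0.03, -0.13, 0, -1, 0, 0.03, -0.19, 0, -1, 0, 0.0, -0.2, 0, -1, -0.058, -0.0845, -0.2, 0, -1, -0.058, -0.0845, -0.2, 0, -1, -0.058, -0.0845, -0.2, 0, -1, -0.058, -0.0845, -0.2, 0, -1]}}

```text
time: 14.32
eef_pos: [0.5022, 0.0396, 0.2359]
ee_rot: [0.0, 0.996, 0.086, 0.001]
contact_force: [0.3, 0.1, 0.4]
finger_gap: 0.0853
finger_force: 0.0
```

```bash
cat > look2.py <<'E'
from h import *
import sys
o,M=tool(); T0=o['eef_pos']; print(o['time'],T0,o['contact_force'],o['finger_gap'],M[:,1])
for c in ('wrist','top','scene'):
    ci=manip.camera_info(c); save(c,c+sys.argv[1])
    for q in ('lever_pivot','lever_ball','pad','bracket'):
        for r in manip.pinpoint(q,c)[:1]:
            p=atz(c,r['xy'],Z[q],ci); print(c,q,round(r['confidence'],2),r['xy'],p,'tool mm',1000*M.T@(p-T0))
E
python3 look2.py 4
```

```text
14.325 [0.5022 0.0396 0.2359] [0.2586 0.0556 0.351 ] 0.08531200864214472 [ 0.1706 -0.9853  0.0004]
wrist lever_pivot 0.82 [330.6, 145.4] [0.5623 0.0447 0.078 ] tool mm [ 59.8329   5.089  157.9804]
wrist lever_ball 0.6 [327.0, 236.5] [0.5039 0.0381 0.138 ] tool mm [ 1.3298  1.6746 97.8969]
wrist pad 0.96 [266.6, 145.8] [0.5524 0.0982 0.062 ] tool mm [ 59.2742 -49.3099 173.959 ]
wrist bracket 0.84 [39.2, 162.9] [0.5174 0.3153 0.097 ] tool mm [  61.825  -269.1138  138.8795]
top bracket 0.86 [135.4, 273.2] [0.5224 0.3095 0.097 ] tool mm [  65.7455 -262.5357  138.8875]
scene lever_pivot 0.88 [347.8, 239.9] [0.5661 0.0453 0.078 ] tool mm [ 63.7199   5.2322 157.9859]
scene lever_ball 0.68 [336.4, 206.6] [0.5087 0.0352 0.138 ] tool mm [ 5.559   5.4321 97.9042]
scene pad 0.53 [367.1, 232.8] [0.546  0.1033 0.062 ] tool mm [ 53.7921 -55.3896 173.9491]
scene bracket 0.77 [439.9, 196.9] [0.5176 0.3086 0.097 ] tool mm [  60.8875 -262.4892  138.8807]
```

View pics/wrist4.png

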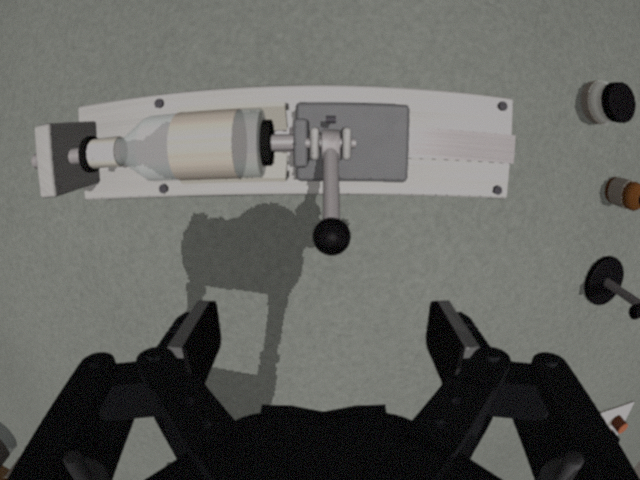

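The ball is at (331,236) and the pivot at (330,145), both about 5 mm along tool +y from the TCP. The bottle is home between pad and stop. I'll lower over the ball and half-close to check the centring.

>>> {"api": "play_rows", "payload": {"steps": [0.001, 0.005, 0.05, 0, -1, 0.001, 0.005, 0.1, 0, -1, 0.001, 0.005, 0.118, 0, -1, 0.001, 0.005, 0.118, 0, -1, 0.001, 0.005, 0.118, 0, 0.2, 0.001, 0.005, 0.118, 0, 0.2, 0.001, 0.005, 0.118, 0, 0.2, 0.001, 0.005, 0.118, 0, 0.2], "squeeze": 20}}

```text
time: 16.08
eef_pos: [0.5041, 0.0345, 0.118]
ee_rot: [0.0, 0.996, 0.085, 0.001]
contact_force: [0.9, 0.1, -0.1]
finger_gap: 0.0344
finger_force: 0.0
```

```bash
python3 look2.py 5
```

```text
16.075 [0.5041 0.0345 0.118 ] [ 0.9068  0.0891 -0.0763] 0.03442637766574783 [ 0.1698 -0.9855  0.0002]
wrist lever_pivot 0.7 [323.0, 156.2] [0.5636 0.0458 0.078 ] tool mm [60.5355 -1.0229 40.0439]
wrist lever_ball 0.67 [321.9, 325.9] [0.5051 0.0362 0.138 ] tool mm [  1.2887  -1.4589 -20.027 ]
wrist pad 0.62 [220.2, 150.8] [0.5569 0.102  0.062 ] tool mm [ 63.4139 -57.5051  56.0365]
top lever_pivot 0.63 [278.7, 251.3] [0.5633 0.0442 0.078 ] tool mm [59.931   0.4991 40.0434]
top pad 0.71 [425.3, 196.5] [ 0.672  -0.2453  0.062 ] tool mm [117.861  304.2128  56.1709]
top bracket 0.7 [136.9, 270.1] [0.5281 0.3068 0.097 ] tool mm [  69.9125 -264.2845   21.0046]
scene lever_pivot 0.88 [347.0, 239.0] [0.5629 0.0444 0.078 ] tool mm [59.5333  0.2268 40.0429]
scene lever_ball 0.68 [335.6, 208.2] [0.5132 0.0317 0.138 ] tool mm [  8.501    4.3681 -20.0173]
scene pad 0.59 [366.5, 233.0] [0.5462 0.1017 0.062 ] tool mm [ 52.7945 -59.0283  56.0235]
scene bracket 0.64 [439.4, 198.9] [0.5238 0.304  0.097 ] tool mm [  65.1176 -262.25     20.9992]
```

View pics/wrist5.png

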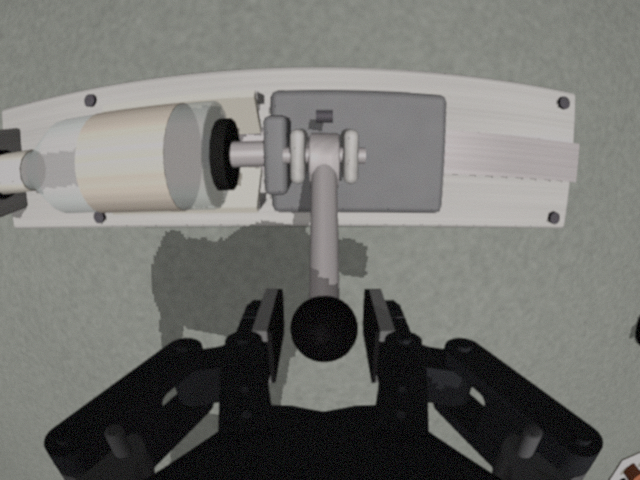

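The ball is centred between the pads (323.5 vs 324.5 px) and in the pads' height range. I'll grip.

>>> {"api": "play_rows", "payload": {"steps": [0, 0, 0, 0, 1, 0, 0, 0, 0, 1, 0, 0, 0, 0, 1, 0, 0, 0, 0, 1], "squeeze": 30}}

```text
time: 17.32
eef_pos: [0.5038, 0.0343, 0.1175]
ee_rot: [0.0, 0.996, 0.085, 0.0]
contact_force: [-1.0, -2.3, 1.9]
finger_gap: 0.0239
finger_force: 29.4
```

>>> {"api": "play_rows", "payload": {"steps": [0.0101, 0, -0.0087, 0, 1, 0.0215, 0, -0.0156, 0, 1, 0.0338, 0, -0.0207, 0, 1, 0.0338, 0, -0.0207, 0, 1]}}

```text
time: 17.82
eef_pos: [0.5381, 0.0402, 0.1383]
ee_rot: [0.0, 0.996, 0.085, 0.0]
contact_force: [-2.1, -5.3, -0.6]
finger_gap: 0.024
finger_force: 30.4
```

>>> {"api": "play_rows", "payload": {"steps": [0.013, 0, -0.0032, 0, 1, 0.0263, 0, -0.0042, 0, 1, 0.0396, 0, -0.0032, 0, 1, 0.0526, 0, 0, 0, 1, 0.0649, 0, 0.0051, 0, 1, 0.0763, 0, 0.012, 0, 1, 0.0763, 0, 0.012, 0, 1]}}

```text
time: 18.7
eef_pos: [0.6135, 0.0541, 0.1266]
ee_rot: [-0.001, 0.996, 0.085, 0.001]
contact_force: [-0.4, 0.3, 0.9]
finger_gap: -0.0
finger_force: 0.0
```

The ball slipped out of the grip. I'll open, rise and look.

>>> {"api": "play_rows", "payload": {"steps": [0, 0, -0.06, 0, 1, 0, 0, -0.11, 0, -1, 0, 0, -0.11, 0, -1, 0, 0, -0.11, 0, -1, 0, 0, -0.11, 0, -1]}}

```text
time: 19.32
eef_pos: [0.6107, 0.0534, 0.2337]
ee_rot: [-0.0, 0.996, 0.085, -0.002]
contact_force: [-0.0, 0.2, -0.5]
finger_gap: 0.0723
finger_force: 0.0
```

```bash
python3 look2.py 6
```

```text
19.325 [0.6107 0.0534 0.2337] [-0.0303  0.1694 -0.5467] 0.07228686315092736 [ 0.1699 -0.9855 -0.0008]
wrist lever_pivot 0.95 [329.0, 266.3] [0.5679 0.0419 0.078 ] tool mm [-43.4517   4.1186 155.8612]
wrist lever_ball 0.9 [323.9, 366.6] [0.5055 0.0357 0.138 ] tool mm [-106.2666   -0.3876   96.1017]
wrist pad 0.79 [263.5, 259.4] [0.558  0.1009 0.062 ] tool mm [-43.2211 -55.6452 171.9078]
wrist bracket 0.61 [53.5, 271.2] [0.5176 0.3141 0.097 ] tool mm [ -46.9058 -272.6279  137.0937]
top lever_pivot 0.58 [280.5, 250.3] [0.5652 0.0408 0.078 ] tool mm [-46.3692   4.8111 155.8717]
top lever_ball 0.62 [282.4, 279.0] [0.5082 0.0339 0.138 ] tool mm [-103.8821    1.8595   96.0909]
top pad 0.59 [251.2, 258.0] [0.552  0.0987 0.062 ] tool mm [-49.4948 -54.498  171.9306]
top bracket 0.62 [136.9, 273.0] [0.5227 0.3067 0.097 ] tool mm [ -43.1069 -264.478   137.0728]
scene lever_pivot 0.91 [347.8, 243.5] [0.5767 0.0415 0.078 ] tool mm [-34.9051   6.0684 155.8273]
scene lever_ball 0.82 [332.5, 209.8] [0.5159 0.0231 0.138 ] tool mm [-98.1248  13.8083  96.0597]
scene pad 0.46 [367.1, 232.6] [0.5454 0.1035 0.062 ] tool mm [-55.1601 -60.4069 171.9567]
scene bracket 0.98 [440.2, 196.7] [0.5172 0.3096 0.097 ] tool mm [ -48.0799 -268.3256  137.0947]
```

View pics/wrist6.png

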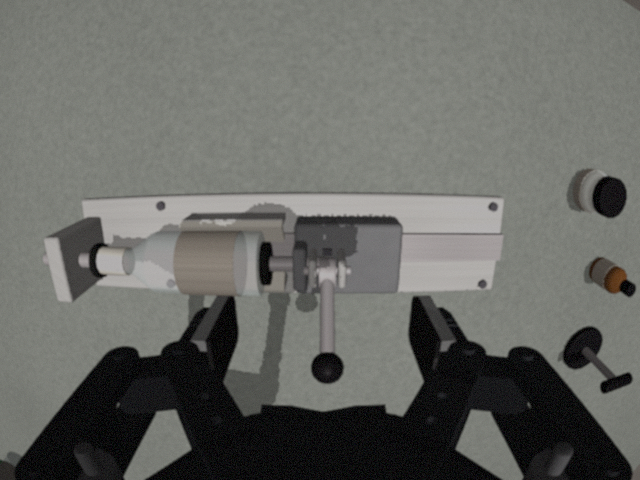

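The lever sprang back open. The bottle is still home and the jaw is about where it was. I'll re-approach the ball, check the centring, then grip much harder.

>>> {"api": "play_rows", "payload": {"steps": [-0.06, 0.002, 0, 0, -1, -0.108, 0.002, 0, 0, -1, -0.108, 0.002, 0.05, 0, -1, -0.108, 0.002, 0.1, 0, -1, -0.108, 0.002, 0.116, 0, -1, -0.108, 0.002, 0.116, 0, -1, -0.108, 0.002, 0.116, 0, 0.2, -0.108, 0.002, 0.116, 0, 0.2, -0.108, 0.002, 0.116, 0, 0.2, -0.108, 0.002, 0.116, 0, 0.2], "squeeze": 20}}

```text
time: 21.32
eef_pos: [0.5064, 0.0329, 0.1206]
ee_rot: [0.0, 0.996, 0.085, 0.0]
contact_force: [0.1, 0.1, -0.2]
finger_gap: 0.0344
finger_force: 0.0
```

```bash
python3 look2.py 7|egrep -v 'bracket|pad'
python3 - <<'E'
from h import *
# predicted pixels of pad corner candidates and ball
o,M=tool(); ci=manip.camera_info('wrist'); T=np.array(ci['T']); f=240/np.tan(np.radians(ci['fovy'])/2)
for p in [(11,17,-5),(-11,17,-5),(11,17,-30),(-11,17,-30),(0,0,-20),(0,0,-10),(0,0,-30)]:
    w=o['eef_pos']+M@(np.array(p)/1000); c=T[:3,:3].T@(w-T[:3,3]); r=np.hypot(c[0],c[1]); th=np.arctan2(r,-c[2])
    print(p,ci['cx']+f*th*c[0]/r,ci['cy']-f*th*c[1]/r)
E
```

```text
21.325 [0.5064 0.0329 0.1206] [ 0.122   0.054  -0.1585] 0.03438400335464703 [ 0.1698 -0.9855  0.0001]
wrist lever_pivot 0.68 [324.8, 155.7] [0.5662 0.0433 0.078 ] tool mm [60.6107 -0.0974 42.6202]
wrist lever_ball 0.67 [321.2, 326.1] [0.5058 0.0346 0.138 ] tool mm [ -0.3325  -1.7238 -17.4386]
scene lever_pivot 0.65 [344.2, 240.0] [0.5638 0.037  0.078 ] tool mm [57.1514  5.6815 42.6176]
scene lever_ball 0.78 [333.6, 206.3] [0.5058 0.0292 0.138 ] tool mm [ -1.2764   3.5458 -17.4388]
(11, 17, -5) 366.5219965038401 286.83802558804126
(-11, 17, -5) 364.1133179370914 332.01175800823967
(11, 17, -30) 374.0399091101433 316.2613168134501
(-11, 17, -30) 370.3981773926743 365.87106019190946
(0, 0, -20) 325.6529488904321 328.70802763329
(0, 0, -10) 325.5007344458261 316.2155754167111
(0, 0, -30) 325.82274037325857 342.75794032368725
```

View pics/wrist7.png

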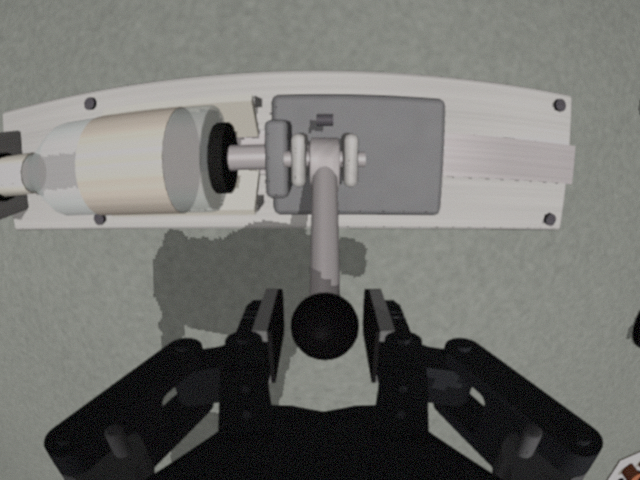

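Centred again. The jaw is about 2 mm further back, because the slip released some preload. I'll lower 4 mm to take the ball mid-pad and grip at 120 N.

>>> {"api": "play_rows", "payload": {"steps": [0, 0, 0.004, 0, 0.2, 0, 0, 0.004, 0, 0.2, 0, 0, 0.004, 0, 1, 0, 0, 0.004, 0, 1, 0, 0, 0.004, 0, 1, 0, 0, 0.004, 0, 1, 0, 0, 0.004, 0, 1], "squeeze": 120}}

```text
time: 22.95
eef_pos: [0.5057, 0.0324, 0.116]
ee_rot: [0.0, 0.996, 0.085, -0.0]
contact_force: [-2.7, -4.6, 1.5]
finger_gap: 0.022
finger_force: 117.2
```

>>> {"api": "play_rows", "payload": {"steps": [0.0101, 0, -0.0087, 0, 1, 0.0215, -0.001, -0.0156, 0, 1, 0.0338, -0.002, -0.0207, 0, 1, 0.0338, -0.002, -0.0207, 0, 1]}}

```text
time: 23.45
eef_pos: [0.5397, 0.0393, 0.1369]
ee_rot: [0.001, 0.996, 0.084, 0.0]
contact_force: [-4.7, -5.8, 4.2]
finger_gap: 0.0118
finger_force: 3.1
```

```bash
python3 look2.py 8|egrep -v 'bracket|pad'; python3 -c "
from h import *
for c in ('wrist','scene'):
  for r in manip.regions_of('lever_ball',c)[:2]: print(c,r['confidence'],r['extent'])
o,M=tool();print(o['finger_gap'],o['finger_force'])"
```

```text
23.45 [0.5397 0.0393 0.1369] [-4.7423 -5.8015  4.2496] 0.011837448045649634 [ 0.168  -0.9858  0.0015]
wrist lever_pivot 0.88 [323.9, 215.3] [0.5649 0.0441 0.078 ] tool mm [25.7186 -0.5126 58.9277]
wrist lever_ball 0.76 [323.8, 290.2] [0.5471 0.0413 0.138 ] tool mm [ 7.6903 -0.6757 -1.0711]
scene lever_pivot 0.8 [348.1, 242.8] [0.5749 0.0429 0.078 ] tool mm [35.3137  2.3466 58.9311]
scene lever_ball 0.71 [346.8, 214.2] [0.5397 0.05   0.138 ] tool mm [  1.8608 -10.5134  -1.0852]
wrist 0.89 [287.4, 197.6, 72.8, 128.7]
scene 0.49 [339.9, 210.5, 12.9, 34.6]
scene 0.15 [315.3, 206.1, 54.1, 67.6]
0.00012016912771279025 1.9676491850987077
```

The networks put the ball (wrist row 290) ahead of the fingers, on its arc at about 85°. It was squeezed out forward and the shut fingers are now right behind it. I'll push from behind with the fingertips and rise so the tip edge ends up on the ball's back, following its arc.

>>> {"api": "play_rows", "payload": {"steps": [0, 0, -0.01, 0, 1, 0, 0, -0.021, 0, 1, 0.002, 0, -0.023, 0, 1, 0.01, 0, -0.0245, 0, 1, 0.017, 0, -0.025, 0, 1, 0.017, 0, -0.025, 0, 1]}}

```text
time: 25.05
eef_pos: [0.5563, 0.0437, 0.1617]
ee_rot: [-0.0, 0.996, 0.085, 0.0]
contact_force: [-3.1, -0.4, -1.2]
finger_gap: 0.0002
finger_force: 1.8
```

```bash
cat > ball.py <<'E'
from h import *
o,M=tool(); T0=o['eef_pos']; print(o['time'],T0,o['contact_force'])
manip.capture('wrist'); ci=manip.camera_info('wrist'); pv=np.array([.5655,.044,.078]); print('TCP rel pivot x,up',(M.T@(T0-pv))[0]*1000,(T0[2]-.078)*1000)
for c in ('wrist','scene'):
    if c=='scene': manip.capture(c)
    for r in manip.pinpoint('lever_ball',c)[:1]:
        ph=np.radians(np.arange(40,178)); 
        C=pv+np.outer(-.085*np.cos(ph),M[:,0]*[1,1,0])+np.outer(.085*np.sin(ph),[0,0,1])
        a,v=ray(c,r['xy']); v/=np.linalg.norm(v); d=np.linalg.norm(np.cross(C-a,v),axis=1); i=d.argmin()
        from scipy.signal import argrelmin
        print(c,r['confidence'],r['xy'],[(int(np.degrees(ph[j])),round(d[j]*1000,1)) for j in list(argrelmin(d)[0])+[i]])
E
python3 ball.py
```

```text
25.05 [0.5563 0.0437 0.1617] [-3.0921 -0.4213 -1.189 ]
TCP rel pivot x,up -9.139698889624048 83.65359168759794
wrist 0.65 [330.0, 259.0] [(98, np.float64(0.8)), (98, np.float64(0.8))]
scene 0.55 [348.4, 220.8] [(99, np.float64(7.9)), (99, np.float64(7.9))]
```

The ball is at 98° on its arc, pushed with about 3 N. Continuing.

>>> {"api": "play_rows", "payload": {"steps": [0.008, 0, 0.0005, 0, 1, 0.015, 0, 0.0015, 0, 1, 0.022, 0, 0.003, 0, 1, 0.029, 0, 0.005, 0, 1, 0.036, 0, 0.008, 0, 1, 0.043, 0, 0.011, 0, 1, 0.043, 0, 0.011, 0, 1]}}

```text
time: 26.12
eef_pos: [0.5976, 0.0505, 0.1503]
ee_rot: [0.0, 0.996, 0.085, -0.001]
contact_force: [-5.7, -0.6, 0.8]
finger_gap: 0.0
finger_force: 2.3
```

```bash
python3 ball.py
```

```text
26.125 [0.5976 0.0505 0.1503] [-5.6642 -0.6367  0.8264]
TCP rel pivot x,up 32.59360685278274 72.33892627696896
wrist 0.62 [327.2, 260.9] [(127, np.float64(0.3)), (127, np.float64(0.3))]
scene 0.57 [360.8, 237.3] [(131, np.float64(0.7)), (131, np.float64(0.7))]
```

>>> {"api": "play_rows", "payload": {"steps": [0.007, 0, 0.003, 0, 1, 0.015, 0, 0.0065, 0, 1, 0.022, 0, 0.0125, 0, 1, 0.03, 0, 0.0175, 0, 1, 0.034, 0, 0.024, 0, 1, 0.037, 0, 0.031, 0, 1, 0.039, 0, 0.0375, 0, 1, 0.039, 0, 0.0375, 0, 1]}}

```text
time: 27.32
eef_pos: [0.6359, 0.0574, 0.1119]
ee_rot: [-0.0, 0.996, 0.085, -0.001]
contact_force: [-0.0, -0.0, -1.2]
finger_gap: -0.0002
finger_force: 0.0
```

```bash
python3 ball.py
```

```text
27.325 [0.6359 0.0574 0.1119] [-0.0021 -0.0203 -1.2185]
TCP rel pivot x,up 71.62033765969656 33.93328650851642
wrist 0.78 [334.1, 260.3] [(172, np.float64(3.1)), (172, np.float64(3.1))]
scene 0.65 [361.9, 264.4] [(177, np.float64(8.9))]
```

The lever has snapped closed and the tool is free of load. I'll rise clear, to the −y side, and look.

>>> {"api": "play_rows", "payload": {"steps": [0, 0, -0.06, 0, 1, 0, 0, -0.12, 0, 1, 0.03, 0, -0.16, 0, 1, 0.06, 0.05, -0.16, 0, 1, 0.08, 0.1, -0.16, 0, 1, 0.08, 0.1, -0.16, 0, 1, 0.08, 0.1, -0.16, 0, 1]}}

```text
time: 28.4
eef_pos: [0.7321, -0.0275, 0.273]
ee_rot: [-0.0, 0.996, 0.085, -0.0]
contact_force: [0.6, 1.0, 0.1]
finger_gap: 0.0002
finger_force: 0.0
```

```bash
python3 ball.py
python3 - <<'E'
from h import *
a=save('top','top9'); b=save('scene','scene9'); w=save('wrist','w9')
for n,c in((a,'top'),):
    pass
for c in('top','scene','wrist'):
    for q in('bottle','pad','lever_pivot'):
        for r in manip.pinpoint(q,c)[:1]: print(c,q,round(r['confidence'],2),atz(c,r['xy'],Z[q]))
A=cv2.resize(a[220:320,100:320],(770,350),interpolation=2); B=cv2.resize(b[170:290,300:480],(375,250),interpolation=2); W=cv2.resize(w,(333,250))
bot=cv2.hconcat([B,W,np.zeros((250,62,3),np.uint8)])
cv2.imwrite('pics/e.png',cv2.vconcat([A,bot])[:,:,::-1])
E
```

```text
28.4 [ 0.7321 -0.0275  0.273 ] [0.6328 0.9647 0.1293]
TCP rel pivot x,up 152.00166579996994 194.9676036849766
wrist 0.79 [225.2, 274.0] [(177, np.float64(1.6))]
scene 0.56 [363.0, 263.7] [(177, np.float64(6.2))]
top bottle 0.65 [0.5348 0.1836 0.062 ]
top pad 0.72 [ 0.6792 -0.2505  0.062 ]
scene bottle 0.6 [0.5293 0.1819 0.062 ]
scene pad 0.73 [ 0.6309 -0.317   0.062 ]
scene lever_pivot 0.64 [0.5652 0.0423 0.078 ]
wrist bottle 0.57 [0.5412 0.1879 0.062 ]
wrist pad 0.91 [0.557  0.0973 0.062 ]
wrist lever_pivot 0.63 [0.5667 0.0365 0.078 ]
```

View pics/e.png

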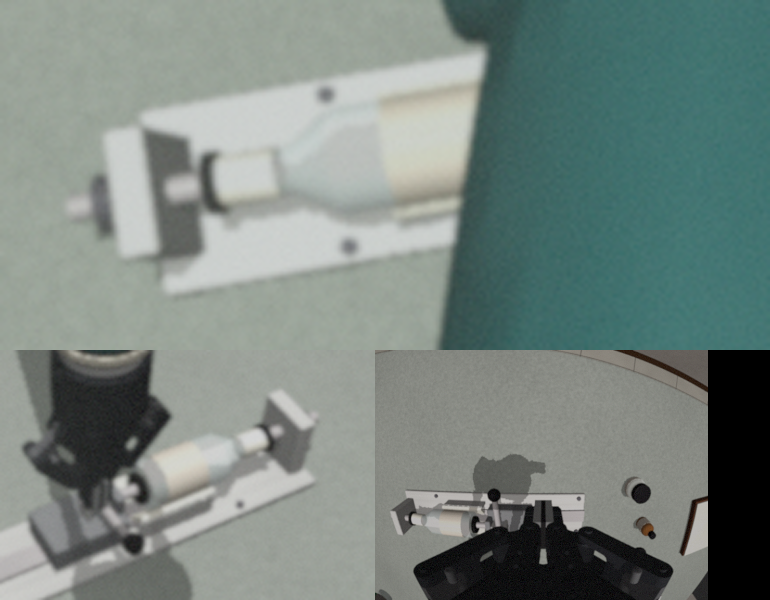

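The lever lies closed (ball at scene inset ~(132,543)), and the cap is on the stop with the pad on the base. The slip cost the jaw about 2 mm of preload, so I'll feel its rear face again and restore that if needed.

>>> {"api": "play_rows", "payload": {"steps": [-0.06, 0.019, 0, 0, 1, -0.12, 0.019, 0, 0, 1, -0.158, 0.019, 0, 0, 1, -0.158, 0.019, 0.03, 0, 1, -0.158, 0.019, 0.09, 0, 1, -0.158, 0.019, 0.15, 0, 1, -0.158, 0.019, 0.2, 0, 1, -0.158, 0.019, 0.237, 0, 1, -0.158, 0.019, 0.237, 0, 1, -0.158, 0.019, 0.237, 0, 1]}}

```text
time: 30.45
eef_pos: [0.5813, -0.0733, 0.0377]
ee_rot: [0.0, 0.996, 0.085, 0.001]
contact_force: [-0.1, -0.3, 0.2]
finger_gap: -0.0002
finger_force: 0.0
```

>>> {"api": "play_rows", "payload": {"steps": [0, -0.005, 0, 0, 1, 0, -0.01, 0, 0, 1, 0, -0.015, 0, 0, 1, 0, -0.02, 0, 0, 1, 0, -0.025, 0, 0, 1, 0, -0.025, 0, 0, 1, 0, -0.025, 0, 0, 1]}}

```text
time: 31.32
eef_pos: [0.5757, -0.0484, 0.0361]
ee_rot: [0.0, 0.996, 0.085, -0.0]
contact_force: [0.4, -0.5, -0.6]
finger_gap: 0.0002
finger_force: 0.0
```

>>> {"api": "play_rows", "payload": {"steps": [0, -0.001, 0, 0, 1, 0, -0.002, 0, 0, 1, 0, -0.003, 0, 0, 1, 0, -0.004, 0, 0, 1, 0, -0.005, 0, 0, 1, 0, -0.005, 0, 0, 1]}}

```text
time: 32.08
eef_pos: [0.5749, -0.0436, 0.0362]
ee_rot: [0.0, 0.996, 0.085, 0.0]
contact_force: [-0.7, -1.8, -1.0]
finger_gap: 0.0002
finger_force: 0.4
```

>>> {"api": "play_rows", "payload": {"steps": [0, -0.001, 0, 0, 1, 0, -0.002, 0, 0, 1, 0, -0.002, 0, 0, 1]}}

```text
time: 32.45
eef_pos: [0.5749, -0.0434, 0.0363]
ee_rot: [0.002, 0.996, 0.086, 0.0]
contact_force: [0.3, -8.2, -1.4]
finger_gap: -0.0002
finger_force: 4.0
```

The jaw had slid back about 5 mm, which leaves only ~3–4 N on the bottle. I'll push it forward gently to restore preload.

>>> {"api": "play_rows", "payload": {"steps": [0, -0.001, 0, 0, 1, 0, -0.002, 0, 0, 1, 0, -0.002, 0, 0, 1]}}

```text
time: 32.83
eef_pos: [0.5749, -0.0432, 0.0363]
ee_rot: [0.003, 0.996, 0.086, 0.001]
contact_force: [1.3, -14.5, -2.7]
finger_gap: -0.0003
finger_force: 7.1
```

>>> {"api": "play_rows", "payload": {"steps": [0, -0.001, 0, 0, 1, 0, -0.002, 0, 0, 1, 0, -0.002, 0, 0, 1]}}

```text
time: 33.2
eef_pos: [0.5746, -0.0418, 0.0363]
ee_rot: [0.003, 0.996, 0.086, 0.001]
contact_force: [0.6, -15.7, -2.8]
finger_gap: 0.0002
finger_force: 8.1
```

The push force is now about 15.7 N, of which ~6 N is on the bottle and the rest drag. I'll retreat and hand in.

>>> {"api": "play_rows", "payload": {"steps": [0, 0.01, 0, 0, 1, 0, 0.04, 0, 0, 1, 0, 0.04, -0.05, 0, 1, 0, 0.04, -0.11, 0, 1, 0, 0.04, -0.17, 0, 1, 0, 0.04, -0.17, 0, 1, 0, 0.04, -0.17, 0, 1]}}

```text
time: 34.08
eef_pos: [0.5805, -0.0767, 0.2062]
ee_rot: [-0.0, 0.996, 0.085, 0.0]
contact_force: [-0.4, -0.7, -0.5]
finger_gap: -0.0003
finger_force: 0.0
```

```bash
python3 ball.py; python3 -c "
from h import *
print(manip.job_done())"
```

```text
34.075 [ 0.5805 -0.0767  0.2062] [-0.4271 -0.6817 -0.5074]
TCP rel pivot x,up -5.711719542331706 128.2057929643876
wrist 0.96 [164.6, 112.1] [(177, np.float64(1.8))]
scene 0.7 [364.3, 265.4] [(177, np.float64(5.2))]
the job is handed in; nothing more can be done
None
```

I handed the job in at about 34 s with the lever snapped closed and the bottle gripped between pad and stop at roughly 6 N by push force; the lever slipped out of the gripper twice, so I pushed it over and then re-seated the jaw, and no verdict was returned.

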